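Screw the stopper into the insulated jug

ROBOT

A 7-joint arm with a two-finger parallel gripper is mounted at the origin on a cart in front of the work surface, level with it; the furniture and walls round the work are solid. World frame = base frame: x ahead of the robot, y to its left, z up, the work surface at z = 0. Lengths are in m, angles in rad, forces in N, time in s.
With the tool pointing down it reaches from about 0.4 to 0.85 m from the base axis. Payload 4.5 kg.
Tool frame: the origin (TCP) lies on the centre line of the jaws, within the pads' length; the fingertips stand r.tip_extent ahead of it and the grasp point (between the pads) is the TCP (r.tip_extent is the distance from the TCP to the fingertips, in m); z points along the fingers, y is the line along which they close (so a half turn about z gives the same grasp; the last joint's range is limited). The gripper opens to 88 mm and grips with 3 to 60 N. Pads are 18 mm wide; open, the fingers measure 123 mm over their backs; the gripper's body (75 mm by 187 mm) begins 45 mm behind the grasp point.
Start: joints at [1.184, 0.689, -0.195, 1.565, 0.157, 0.902, -0.215], TCP at [0.255, -0.57, 0.258] pointing down, gripper open.
Joint ranges: [-3.01, 3.01], [-0.46, 2.08], [-1.47, 1.51], [0.13, 2.56], [-1, 4.14], [0.04, 2.09], [-2.66, 2.66]. Speed limits (rad/s): [2.57, 2.57, 3.14, 3.14, 3.14, 3.14, 3.14].

INTERFACE

Orientations are given as a unit quaternion [x, y, z, w].
In Python, from plant import sensors, vision, finish_job, r gives the robot as it stands. The module is installed in compiled form; this text tells all that it offers.
- The arm moves only by the tool step_arm, never from a script. Its argument "steps" is a list of rows, each a list of 2 entries, a list of its own where there are three numbers: the shift along the tool's x, y, z in cm, then the turn, a rotation vector about the tool's x, y, z in degrees. A call has 1 to 12 rows; each row shifts and turns the commanded pose from where the row before left it, along the tool's axes as they then stand; what a row does not reach is not made up. A row lasts 1/8 s, in which the tool goes at most 62.5 mm and 10.7 degrees, less where a joint would pass 70% of its speed; a pose out of reach is approached as far as the arm can. A call with a gripper value outside its range is refused whole. "claw" is the opening, from -1 (shut) to 1 (fully open), set as the call begins (left out, the last holds). The fingers move at their own pace and stop on an object; "grip_force" is the grip in N (left out, the last holds). Time passes only in rows, so rows that do not move let the fingers close. It gives the time, the measured TCP pose, the force, the opening and the grip force at its end, in the units of the state.
- sensors.get_state(): the state, without advancing time (a new reading comes with each control period).
- vision.snapshot(name): name is "scene" or "top" or "wrist"; returns a dict with "img" (420x560x3 uint8, red, green, blue), "fx", "fy", "cx", "cy" (pixels), "position" and "rotation" of the camera in the world. Camera axes: x right, y down, z forward; pixel columns grow to the right and rows downward; lengths in m; the calibration is good to about 2 mm. A picture is of the moment at which its call begins. There is no depth.
- finish_job(): hands the job in; it is judged then, once.
The state is a dict: "clock": time; "q": joint angles; "qd": joint speeds; "joint_torque": joint torques, N m; "tool_pos": TCP position; "eef_rot": TCP orientation; "contact_force": force on the tool from outside, world axes, zero at the start; "moment": the same for the moment, N m; "opening": opening from 0.0 (shut) to 1.0 (fully open); "finger_force": force on a finger pad.
Only numpy, scipy, OpenCV 4.12 (cv2) and the standard library are available. Lean on these libraries where they do the work, as an engineer would, in place of code of your own. Each camera call takes 0.05 s, during which the arm holds its last target. There are 200 camera calls.

TASK

Close the insulated jug: pick up its stopper, stand it in the mouth, back it off anticlockwise until its pins drop into the start of the thread, then screw it in clockwise until its flange is fully home on the rim, and let go. Work gently, without forcing the stopper, and leave the things standing round it where they are.

Things in the scene. Friction and masses are not known exactly. Their poses are not given: they have to be found in the camera images.
- jug: insulated jug, steel body 108 mm across, black round neck 60 mm across, handle toward its -y, stub spout toward +y; stands fast on the worktop. Origin: centre of its underside, z up; rim 160 mm above. Thread inside the neck: three equal starts 120 deg apart, right-hand, at an angle that differs each time and has nothing to do with the jug's yaw.
- jug_mouth (a point): centre of the mouth at the rim, z up. Bore 44 mm wide; below it a crest of 33.4 mm inner width carries the pins with the flange 13.5 mm above the rim. Where the crest ends (gaps about 32 deg wide) the pins drop 8.5 mm, to flange 5 mm above the rim. A blunt stop closes each gap on its anticlockwise side (top 2 mm below the rim): only turning anticlockwise leads off the crest into a gap.
- stopper: screw stopper, 71 mm tall, 0.12 to 0.2 kg, first standing on its foot on the worktop. Origin: centre of the foot, z up the axis, x along the grip bar. Plug 30 mm across with tapered foot; three round pins 5 mm thick at height 16 mm, tips 20.5 mm from the axis, one along +x, the others at +-120 deg; flange 56 mm across at height 33 to 41 mm; grip bar 46 x 14 mm (x, y), height 41 to 71 mm.
- stopper_flange (a point): centre of the flange's underside, on the stopper's axis, 33 mm above the foot; it comes to lie on the rim. From the drop, after up to 25 deg of level play, it goes 5 mm down in 52 deg of clockwise turn, then has about 10 deg of slack until the thread binds. 5 N of push and 0.15 N m of turn suffice; once home, stop: binding builds force fast, and over 40 N (sum of contacts) is forcing.
- stopper_grip (a point): point in the grip bar on the axis, 61 mm above the foot (20 mm above the flange), where fingers close across the 14 mm bar (along the stopper's y).
- salt_shaker: salt shaker, 44 mm across, 90 mm tall; bystander, to be left where it is; origin at the centre of its underside.
- mug: mug, pink above and blue below, 86 mm across, 88 mm tall; bystander, to be left where it is; origin at the centre of its underside.
- spice: spice jar with dark cap, 41 mm across, 105 mm tall; bystander, to be left where it is; origin at the centre of its underside.
- tin: small food tin, 57 mm across, 72 mm tall; bystander, to be left where it is; origin at the centre of its underside.
- garlic: garlic bulb, about 53 mm; bystander, to be left where it is; origin at the centre of its underside.
- teaspoon: teaspoon lying flat, 132 mm long; bystander, to be left where it is; origin at the centre of its underside.
Things that resemble listed ones, but are neither listed nor needed, are in the scene too. What is shaped like the stopper but pink is not meant.

How it is judged:
On the way:
1. the pins have dropped into the thread start (flange 2.5 to 7.5 mm above the rim, on the axis) (z of stopper_flange in the frame of jug_mouth between 0.0025 and 0.0075 m and horizontal distance between stopper_flange and jug_mouth below 0.004 m), for 0.1 s.
At the end, for the whole second after the job is handed in: Stopper released and at rest in the neck, screwed in: flange underside within 1.5 mm of the rim, within 4 mm of the mouth's axis, upright within 0.06 rad of the jug's axis (z of stopper_flange in the frame of jug_mouth between -0.002 and 0.0015 m and horizontal distance between stopper_flange and jug_mouth below 0.004 m and angle between the z axis of stopper and the z axis of jug, either way round below 0.06 rad and linear speed of stopper below 0.01 m/s); the robot touches nothing.
It fails at once if the stopper is forced against the jug (more than 40 N) (contact force between stopper and jug above 40 N).
It fails at once if a bystander is moved more than 15 mm (distance of any of salt_shaker, mug, spice, tin, garlic, teaspoon from where it was at the start of the episode above 0.015 m).
It also fails if it takes over 72 s, if anything falls off the work surface, if the arm or the gripper's body presses on something with over 40 N, if the wrist force passes 120 N, or if a joint passes its speed limit or range.

## Working session

There is one attempt and no reset: what is moved stays moved. The work goes in short steps, Python scripts to look and compute and a tool call to move; the robot and the scene stay as the last step left them, time stands still between calls to the robot, and variables do not carry over. Pictures are saved under pics/ and viewed, at most 10 in all, crops included, and the job is handed in when it is done.

Besides the shell and the picture viewer there is one more tool, called after "Call:" as a command line: name --argument value ..., lists and objects as JSON in quotes. step_arm: Moves the arm, as the interface text tells. Its arguments: {"type":"object","properties":{"steps":{"type":"array"},"claw":{"type":"number"},"grip_force":{"type":"number"}},"required":["steps"]}

```bash
mkdir -p pics; cat > h.py <<'E'
import numpy as np, cv2
from plant import sensors, vision, finish_job, r
from scipy.spatial.transform import Rotation as R
def snap(n):
    s=vision.snapshot(n); np.savez(f'{n}.npz',**{k:np.array(v) for k,v in s.items()}); return s
def load(n): return dict(np.load(f'{n}.npz'))
def rot(s):
    m=np.array(s['rotation']); return m if m.shape==(3,3) else R.from_quat(m).as_matrix()
def ray(s,u,v,z):
    d=rot(s)@np.array([(u-s['cx'])/s['fx'],(v-s['cy'])/s['fy'],1]); p=np.array(s['position']); return p+d*(z-p[2])/d[2]
def proj(s,p):
    c=rot(s).T@(np.array(p)-s['position']); return s['fx']*c[0]/c[2]+s['cx'], s['fy']*c[1]/c[2]+s['cy']
E
python3 - <<'E'
from h import *
a=snap('top');b=snap('scene')
for n,s in(('top',a),('scene',b)):
    cv2.imwrite(f'pics/{n}1.png',s['img'][:,:,::-1]); print(n,s['position'],s['rotation'],s['fx'],s['cx'],s['cy'])
st=sensors.get_state(); print(st['tool_pos'],st['eef_rot'],st['contact_force'],st['clock'],r.tip_extent)
E
```

```text
top [0.31986165 0.27455962 1.36835892] [ 0.70808895 -0.70258151  0.05976401 -0.03764985] 526.4045615374024 281.8655729567954 210.58029723584397
scene [ 0.44978632 -0.2811454   0.76631055] [ 0.94231602 -0.05787515  0.02096298 -0.32901602] 410.058292386244 281.0063697826864 213.80065940490596
[ 0.25506319 -0.57001671  0.25702722] [ 9.77936155e-01  2.08902489e-01 -2.36786028e-04 -7.55807845e-04] [-0.26236035 -0.73596053  1.269931  ] 0.1 0.019
```

View pics/top1.png

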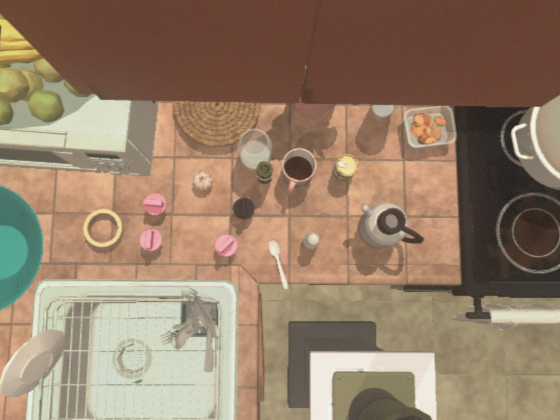

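View pics/scene1.png

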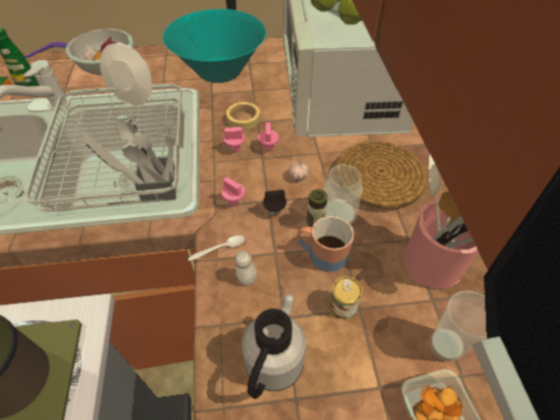

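Top view: the jug is at (383,225) with its mouth near (391,221). Stopper-shaped things are the pink ones at (154,204), (151,240) and (227,245), and the black one at (244,208). Only the black one fits, because the task rules out pink. I'll confirm it in an enlarged crop.

```bash
python3 - <<'E'
from h import *
a=load('top');b=load('scene')
f=lambda im,x,y,h,k:cv2.resize(im[y-h:y+h,x-h:x+h,::-1],(390,390),interpolation=cv2.INTER_CUBIC)
cv2.imwrite('pics/c1.png',np.hstack([f(a['img'],244,200,28,0),f(b['img'],275,203,28,0)]))
cv2.imwrite('pics/c2.png',np.hstack([f(a['img'],391,223,28,0),f(b['img'],273,335,40,0)]))
for u,v,z in((244,208,.07),(391,221,.16)): print(ray(a,u,v,z))
for u,v,z in((275,196,.07),(273,332,.16)): print(ray(b,u,v,z))
E
```

```text
[0.50577389 0.32861402 0.07      ]
[ 0.46579576 -0.01714969  0.16      ]
[0.51170345 0.32075804 0.07      ]
[ 0.46916519 -0.03149863  0.16      ]
```

View pics/c1.png

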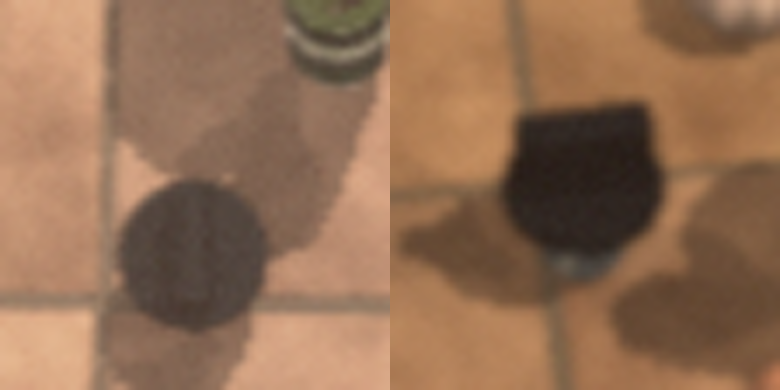

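View pics/c2.png

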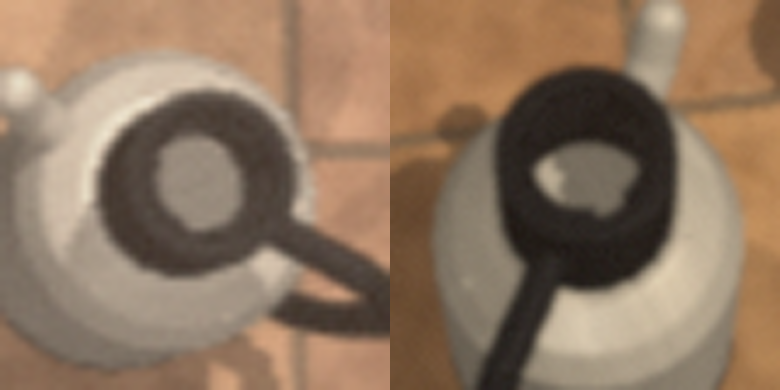

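The crop confirms it: the black stopper is in the top view at (243.7,208.6), with its bar roughly along world x. The mouth centre is at top (391,221). The scene view also shows the thread crest inside the neck.

```bash
cat >> h.py <<'E'
def delta(p,yaw=None):
    st=sensors.get_state(); Q=R.from_quat(st['eef_rot']); m=Q.as_matrix()
    y=np.arctan2(m[1,0],m[0,0])
    print('pos',np.round(st['tool_pos'],4),'yaw',round(np.degrees(y),1),'tilt',np.round(m[:2,2],3),'q',np.round(st['q'],2),'t',st['clock'])
    print('shift cm',np.round(m.T@(np.array(p)-st['tool_pos'])*100,2), 'turn z deg',None if yaw is None else round(-((yaw-np.degrees(y)+90)%180-90),1))
E
python3 - <<'E'
from h import *
a=load('top');b=load('scene')
print('flange',ray(a,243.7,208.6,.041))
p,q=ray(b,265.2,192.2,.071),ray(b,284,190.1,.071); print(p,q,(p+q)/2,np.degrees(np.arctan2(*(q-p)[1::-1])))
print('rim',ray(a,391.4,221.3,.16), ray(b,b['cx']*0+273.3,321,.16))
# cabinet edge: intersect two planes
def d(s,u,v): return rot(s)@np.array([(u-s['cx'])/s['fx'],(v-s['cy'])/s['fy'],1])
da=d(a,300,104);pa=a['position']
n=np.cross(d(b,360,0),d(b,560,240)); t=n@(b['position']-pa)/(n@da); print('edge',pa+t*da)
delta([.45,-.25,.29]); 
delta([.50,.30,.26],0)
E
```

```text
flange [0.50837775 0.33055883 0.041     ]
[0.49091413 0.33388747 0.071     ] [0.53392014 0.33502609 0.071     ] [0.51241714 0.33445678 0.071     ] 1.5166022595947688
rim [ 0.46510135 -0.01807116  0.16      ] [ 0.47161237 -0.01378214  0.16      ]
edge [0.61423976 0.21966373 0.53195183]
pos [ 0.2551 -0.57    0.257 ] yaw 24.1 tilt [-0.001  0.001] q [ 1.18  0.69 -0.19  1.57  0.16  0.9  -0.22] t 0.1
shift cm [ 30.87 -21.25  -3.27] turn z deg None
pos [ 0.2551 -0.57    0.257 ] yaw 24.1 tilt [-0.001  0.001] q [ 1.18  0.69 -0.19  1.57  0.16  0.9  -0.22] t 0.1
shift cm [ 57.9 -69.4  -0.2] turn z deg 24.1
```

Call:
step_arm --steps '[[[5,-3.5,-0.5],[0,0,0]],[[5,-3.5,-0.5],[0,0,0]],[[5,-3.5,-0.5],[0,0,0]],[[5,-3.5,-0.5],[0,0,0]],[[5,-3.5,-0.5],[0,0,0]],[[5,-3.5,-0.5],[0,0,0]],[[2.8,-4.8,0],[0,0,0]],[[2.8,-4.8,0],[0,0,0]],[[2.8,-4.8,0],[0,0,0]],[[2.8,-4.8,0],[0,0,0]],[[2.8,-4.8,0],[0,0,0]],[[2.8,-4.8,0],[0,0,0]]]' --claw 1

```text
clock: 1.6
tool_pos: [0.4789, 0.0769, 0.2876]
eef_rot: [0.978, 0.209, -0.0, 0.0]
contact_force: [0.2, -0.2, -0.3]
opening: 1.001
finger_force: 0.0
```

Call:
step_arm --steps '[[[2.8,-4.8,0],[0,0,0]],[[2.8,-4.8,0],[0,0,0]],[[2.8,-4.8,0],[0,0,0]],[[2.8,-4.8,0],[0,0,0]],[[0,0,2],[0,0,8]],[[0,0,2],[0,0,8]],[[0,0,1],[0,0,7]],[[0,0,0],[0,0,0]]]'

```text
clock: 2.6
tool_pos: [0.5021, 0.2959, 0.2366]
eef_rot: [1.0, 0.01, -0.001, 0.001]
contact_force: [0.4, -0.1, 0.6]
opening: 0.997
finger_force: 0.0
```

```bash
python3 - <<'E'
from h import *
w=snap('wrist'); cv2.imwrite('pics/w1.png',w['img'][:,:,::-1]); print(w['position'],rot(w).round(2),w['fx'])
delta([.51,.332,.2],1.5)
print(proj(w,[.51,.332,.071]))
E
```

```text
[0.57553716 0.29782248 0.36404429] [[ 0.02 -0.96 -0.28]
 [-1.   -0.02 -0.01]
 [ 0.    0.28 -0.96]] 347.05581520961414
pos [0.5026 0.2962 0.2374] yaw 1.3 tilt [-0.001 -0.001] q [-0.59  0.66 -0.03  1.72  0.03  0.77 -2.19] t 2.65
shift cm [ 0.83 -3.57  3.73] turn z deg -0.2
(np.float64(238.35930300906966), np.float64(181.53539595241494))
```

View pics/w1.png

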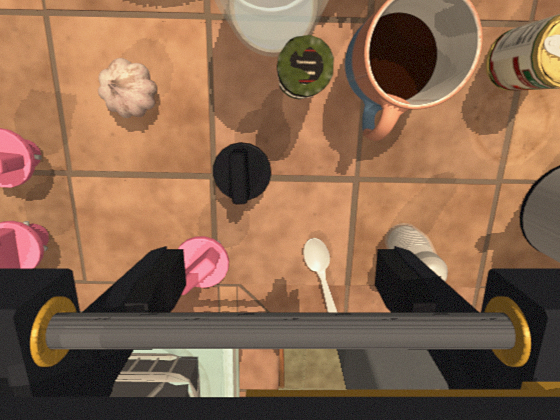

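Wrist view: the stopper's flange centre is near (242,172), and its bar runs from (237,150) to (238,203), already aligned with the tool. The spice jar at (305,65), the glass at (275,20) and the mug at (405,50) are on its far side.

```bash
python3 - <<'E'
from h import *
w=load('wrist');t=load('top')
m=(w['img'].max(2)<62).astype(np.uint8); m[240:]=0
n,l,s,c=cv2.connectedComponentsWithStats(m)
for i in range(1,n):
    if s[i,4]>300: print(s[i],c[i])
for z in(.041,.071): print(z,ray(w,242,172,z), ray(w,238,176,z))
print('barang',ray(w,237,150,.071)-ray(w,238.5,203,.071))
print('spice',ray(w,305,66,.105),ray(t,265,170,.105)); print('glass near rim', [ray(w,272,52,z) for z in(0,.1,.14)], [ray(t,255,165,z) for z in (0,.1,.14)])
print('mug',ray(w,405,50,.088))
E
```

```text
[ 370   13   67   86 4489] [402.20071285  53.95411005]
[290  52  33  28 496] [308.06854839  62.99193548]
[ 213  143   58   61 2652] [241.40309201 171.72171946]
0.041 [0.51255734 0.33194544 0.041     ] [0.50863972 0.33576894 0.041     ]
0.071 [0.51840606 0.32877656 0.071     ] [0.51485225 0.33224498 0.071     ]
barang [0.04634121 0.00066051 0.        ]
spice [0.60073825 0.28060896 0.105     ] [0.59524486 0.27730195 0.105     ]
glass near rim [array([0.62290032, 0.30607454, 0.        ]), array([0.60989005, 0.30380777, 0.1       ]), array([0.60468594, 0.30290106, 0.14      ])] [array([0.63133649, 0.30418149, 0.        ]), array([0.60857384, 0.30201672, 0.1       ]), array([0.59946877, 0.30115081, 0.14      ])]
mug [0.61485474 0.20665089 0.088     ]
```

Call:
step_arm --steps '[[[0.6,-1.8,0],[0,0,0]],[[0.5,-1.8,0],[0,0,0]],[[0,0,4],[0,0,0]],[[0,0,4],[0,0,0]],[[0,0,4],[0,0,0]],[[0,0,3],[0,0,0]],[[0,0,1.5],[0,0,0]],[[0,0,0.8],[0,0,0]],[[0,0,0],[0,0,0]]]'

```text
clock: 3.78
tool_pos: [0.5136, 0.3327, 0.0652]
eef_rot: [1.0, 0.01, 0.0, -0.0]
contact_force: [0.1, -0.7, 0.6]
opening: 0.996
finger_force: 0.0
```

Call:
step_arm --steps '[[[0,0,0],[0,0,0]],[[0,0,0],[0,0,0]],[[0,0,0],[0,0,0]],[[0,0,0],[0,0,0]],[[0,0,0],[0,0,0]],[[0,0,0],[0,0,0]],[[0,0,0],[0,0,0]],[[0,0,0],[0,0,0]]]' --claw -1 --grip_force 35

```text
clock: 4.78
tool_pos: [0.5132, 0.3324, 0.0647]
eef_rot: [1.0, 0.01, -0.0, 0.0]
contact_force: [0.6, 0.8, 0.7]
opening: 0.156
finger_force: 34.9
```

```bash
python3 - <<'E'
from h import *
delta([.466,-.018,.3],0)
w=snap('wrist'); cv2.imwrite('pics/w2.png',w['img'][:,:,::-1])
E
```

```text
pos [0.5132 0.3324 0.0647] yaw 1.1 tilt [-0. -0.] q [-0.64  0.94 -0.02  1.74  0.04  0.47 -2.24] t 4.775
shift cm [ -5.39  34.95 -23.53] turn z deg 1.1
```

View pics/w2.png

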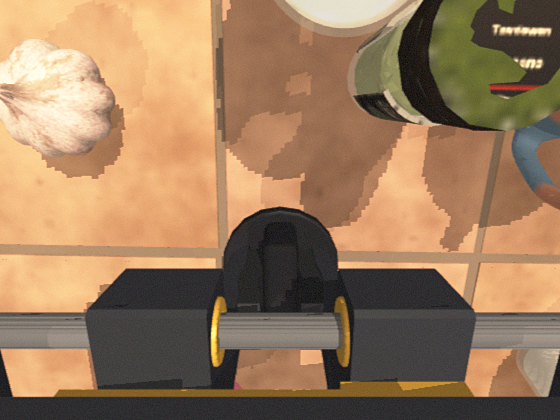

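Grip is firm on the bar: the opening is 13.7 mm, and the flange shows centred at column 281. Next I lift and look at the mouth from beside it.

Call:
step_arm --steps '[[[0,0,-2],[0,0,0]],[[0,0,-5],[0,0,0]],[[0,0,-5],[0,0,0]],[[0,0,-5],[0,0,0]],[[0,0,-5],[0,0,0]],[[0,0,-4],[0,0,0]],[[-1.5,4,0],[0,0,0]],[[-1.5,5,0],[0,0,0]],[[-1.5,5,0],[0,0,0]],[[-1.5,5,0],[0,0,0]],[[-1.5,3,0],[0,0,0]],[[0,0,0],[0,0,0]]]'

```text
clock: 6.32
tool_pos: [0.4411, 0.108, 0.3258]
eef_rot: [1.0, 0.007, -0.0, 0.001]
contact_force: [0.2, -0.3, -2.2]
opening: 0.154
finger_force: 34.9
```

```bash
python3 - <<'E'
from h import *
w=load('wrist'); e=ray(w,281,207.5,.041); print('axis at grip',e-[.028,0,0])
w=snap('wrist'); delta([.466,-.018,.3],0)
print(sensors.get_state()['contact_force'],sensors.get_state()['finger_force'])
u,v=map(int,proj(w,[.466,-.018,.16])); print(u,v)
x0,y0=max(u-70,0),max(v-70,0);print(x0,y0)
cv2.imwrite('pics/w3.png',cv2.resize(w['img'][y0:y0+140,x0:x0+140,::-1],(600,600),interpolation=cv2.INTER_CUBIC))
E
```

```text
axis at grip [0.51315111 0.33272135 0.041     ]
pos [0.4421 0.1102 0.3258] yaw 1.0 tilt [0.001 0.   ] q [-0.32  0.37 -0.04  1.96  0.02  0.8  -1.92] t 6.375
shift cm [ 2.16 12.86  2.58] turn z deg 1.0
[ 0.53543257  0.56626898 -2.16329027] 34.92484929040074
428 165
358 95
```

View pics/w3.png

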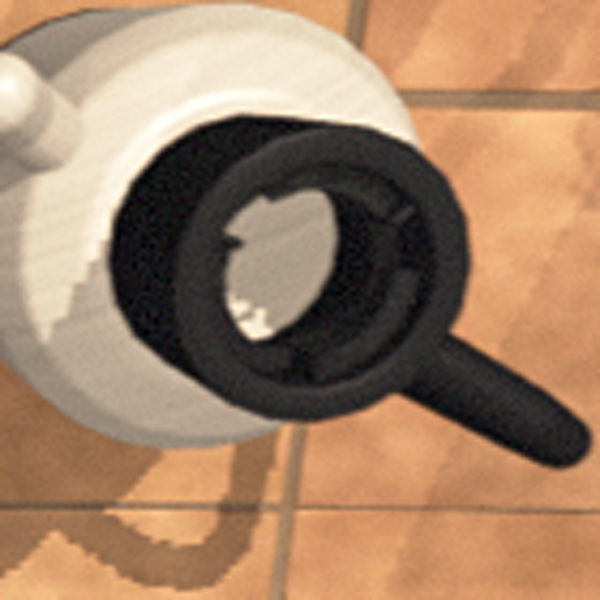

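The mouth shows clearly: rim centre is at crop (324,273), which is pixel (433.5,158.7). Crest gaps show at the crop's right (410,240), bottom (300,370) and left (235,225), so by world angle they are near 50° mod 120°.

```bash
python3 - <<'E'
from h import *
w=load('wrist');k=140/600
pts=[(358+x*k,95+y*k) for x,y in((176,285),(468,255),(345,122),(290,420))]
P=np.array([ray(w,*p,.16) for p in pts]);print(P.round(4)); print(P[:2].mean(0),P[2:].mean(0))
g=w['img'][95:235,358:498].max(2); 
print(ray(w,433.5,158.7,.16))
# rim by fitting circle to dark-top pixels is noisy; check top view by mask of neck
t=load('top'); m=(t['img'].max(2)<75).astype(np.uint8); m[:,:372]=0;m[:,415:]=0;m[:195]=0;m[250:]=0
m=cv2.morphologyEx(m,cv2.MORPH_OPEN,np.ones((5,5)))
ys,xs=np.nonzero(m); print(xs.min(),xs.max(),ys.min(),ys.max())
delta([.466,-.018,.3],0)
E
```

```text
[[ 0.4688  0.0073  0.16  ]
 [ 0.4756 -0.0496  0.16  ]
 [ 0.5007 -0.0217  0.16  ]
 [ 0.4416 -0.0189  0.16  ]]
[ 0.47219198 -0.02113342  0.16      ] [ 0.47115793 -0.02031024  0.16      ]
[ 0.47161241 -0.02160485  0.16      ]Traceback (most recent call last):
  File "<stdin>", line 10, in <module>
    return umr_minimum(a, axis, None, out, keepdims, initial, where)
ValueError: zero-size array to reduction operation minimum which has no identity
```

Call:
step_arm --steps '[[[1,2,2],[0,0,0]],[[1,2,2],[0,0,0]],[[0,0,0],[0,0,0]],[[0,0,0],[0,0,0]]]'

```text
clock: 6.88
tool_pos: [0.4635, 0.0731, 0.2854]
eef_rot: [1.0, 0.011, 0.0, -0.001]
contact_force: [-0.1, -0.3, -1.2]
opening: 0.153
finger_force: 34.9
```

```bash
python3 - <<'E'
from h import *
w=snap('wrist'); t=load('top')
delta([.4716,-.019,.3],0)
u,v=map(int,proj(w,[.4715,-.019,.16])); print(u,v)
x0,y0=u-60,v-60;print(x0,y0)
c=cv2.resize(w['img'][y0:y0+120,x0:x0+120,::-1],(600,600),interpolation=cv2.INTER_CUBIC)
for cc,col in(((.4716,-.0205),(0,255,0)),((.4716,-.016),(0,0,255))):
  for rad in(.022,.030):
    pp=np.array([proj(w,[cc[0]+rad*np.cos(a),cc[1]+rad*np.sin(a),.16]) for a in np.linspace(0,6.283,60)])
    cv2.polylines(c,[((pp-[x0,y0]+.5)*5).astype(int)],True,col,1)
c=cv2.convertScaleAbs(c,alpha=1.6,beta=15)
cv2.imwrite('pics/w4.png',c)
E
```

```text
pos [0.4635 0.0732 0.2855] yaw 1.2 tilt [0.001 0.001] q [-0.23  0.45 -0.03  1.99  0.02  0.7  -1.83] t 6.925
shift cm [ 0.61  9.23 -1.46] turn z deg 1.2
403 196
343 136
```

View pics/w4.png

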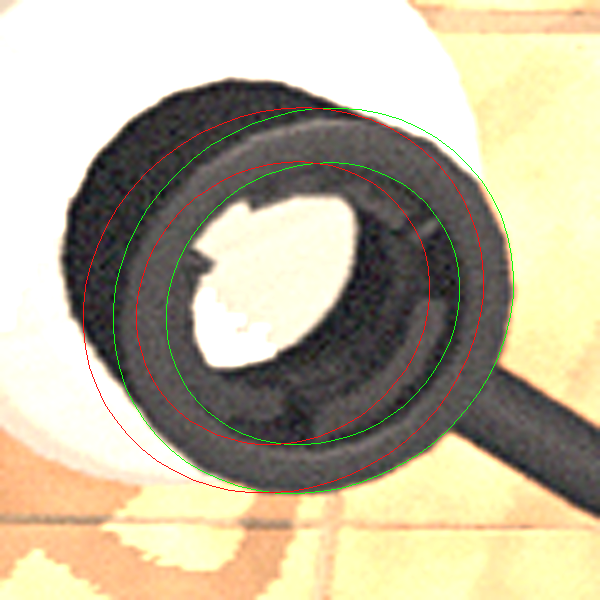

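Green overlay, centre (.4716,-.0205), matches the rim outline to within 1 mm. I take (.471,-.0207).

Call:
step_arm --steps '[[[0.2,3,0],[0,0,0]],[[0.2,3.4,0],[0,0,0]],[[0.2,3,0],[0,0,0]],[[0,0,1.5],[0,0,-7]],[[0,0,1.5],[0,0,-7]],[[0,0,2],[0,0,0]],[[0,0,0],[0,0,0]],[[0,0,0],[0,0,0]]]'

```text
clock: 7.92
tool_pos: [0.4717, -0.0217, 0.2356]
eef_rot: [0.991, 0.132, 0.001, 0.0]
contact_force: [0.5, 0.2, -1.1]
opening: 0.154
finger_force: 34.9
```

```bash
python3 - <<'E'
from h import *
delta([.471,-.0207,.2052],15); print(sensors.get_state()['contact_force'])
E
```

```text
pos [ 0.4717 -0.0217  0.2356] yaw 15.2 tilt [0.002 0.   ] q [ 0.01  0.53 -0.1   2.04  0.09  0.57 -1.46] t 7.925
shift cm [-0.04 -0.12  3.04] turn z deg 0.2
[ 0.49196539  0.24418808 -1.14413582]
```

Call:
step_arm --steps '[[[-0.05,-0.1,0.5],[0,0,0]],[[0,0,0.5],[0,0,0]],[[0,0,0.5],[0,0,0]],[[0,0,0.4],[0,0,0]],[[0,0,0.2],[0,0,0]],[[0,0,0],[0,0,0]]]'

```text
clock: 8.68
tool_pos: [0.4702, -0.0216, 0.2135]
eef_rot: [0.991, 0.131, -0.0, 0.0]
contact_force: [0.0, -1.1, -0.5]
opening: 0.152
finger_force: 34.9
```

Call:
step_arm --steps '[[[0,0,0.2],[0,0,0]],[[0,0,0.2],[0,0,0]],[[0,0,0],[0,0,0]]]'

```text
clock: 9.05
tool_pos: [0.4702, -0.0216, 0.2096]
eef_rot: [0.991, 0.132, -0.0, 0.0]
contact_force: [0.0, 0.2, -1.0]
opening: 0.154
finger_force: 34.9
```

Call:
step_arm --steps '[[[0,0,0.2],[0,0,0]],[[0,0,0.2],[0,0,0]],[[0,0,0],[0,0,0]]]'

```text
clock: 9.43
tool_pos: [0.4702, -0.0216, 0.2055]
eef_rot: [0.991, 0.131, -0.0, 0.0]
contact_force: [-0.0, -0.3, -1.1]
opening: 0.155
finger_force: 34.9
```

Call:
step_arm --steps '[[[0,-0.1,0.1],[0,0,0]],[[0,0,0.1],[0,0,0]],[[0,0,0],[0,0,0]]]'

```text
clock: 9.8
tool_pos: [0.4704, -0.021, 0.2047]
eef_rot: [0.991, 0.131, 0.001, 0.0]
contact_force: [-2.0, -1.7, 8.5]
opening: 0.155
finger_force: 34.9
```

Call:
step_arm --steps '[[[0,0,0.1],[0,0,0]],[[0,0,0],[0,0,0]],[[0,0,0],[0,0,0]]]'

```text
clock: 10.18
tool_pos: [0.4705, -0.021, 0.2045]
eef_rot: [0.991, 0.131, 0.001, 0.0]
contact_force: [-4.2, 0.5, 17.3]
opening: 0.157
finger_force: 34.9
```

Contact is at the expected crest height. I ease off to about 8 N and turn anticlockwise.

Call:
step_arm --steps '[[[0,0,-0.1],[0,0,0]],[[0,0,0],[0,0,-4]],[[0,0,0],[0,0,-4]],[[0,0,0],[0,0,0]]]'

```text
clock: 10.68
tool_pos: [0.4709, -0.0203, 0.2047]
eef_rot: [0.98, 0.201, 0.001, 0.0]
contact_force: [-1.0, -0.0, 8.1]
opening: 0.155
finger_force: 34.9
```

Call:
step_arm --steps '[[[0,0,0],[0,0,-3]],[[0,0,0],[0,0,-3]],[[0,0,0],[0,0,0]]]'

```text
clock: 11.05
tool_pos: [0.4711, -0.0202, 0.2047]
eef_rot: [0.968, 0.252, 0.002, 0.0]
contact_force: [-0.6, 1.2, 6.9]
opening: 0.157
finger_force: 34.9
```

Call:
step_arm --steps '[[[0,0,0],[0,0,-3]],[[0,0,0],[0,0,-3]],[[0,0,0],[0,0,0]]]'

```text
clock: 11.42
tool_pos: [0.4715, -0.0195, 0.2045]
eef_rot: [0.953, 0.302, 0.002, -0.0]
contact_force: [1.5, 2.5, 5.7]
opening: 0.153
finger_force: 35.0
```

Call:
step_arm --steps '[[[0,0,0],[0,0,-3]],[[0,0,0],[0,0,-3]],[[0,0,0],[0,0,0]]]'

```text
clock: 11.8
tool_pos: [0.47, -0.0208, 0.2035]
eef_rot: [0.936, 0.351, -0.0, -0.0]
contact_force: [0.5, 0.5, -0.2]
opening: 0.155
finger_force: 34.9
```

Call:
step_arm --steps '[[[0,0,0],[0,0,-3]],[[0,0,0],[0,0,-3]],[[0,0,0],[0,0,0]]]'

```text
clock: 12.18
tool_pos: [0.4696, -0.0209, 0.2035]
eef_rot: [0.917, 0.4, -0.0, -0.0]
contact_force: [0.6, 0.1, -1.0]
opening: 0.155
finger_force: 34.9
```

The force is gone, so the pins are over a gap. Lowering.

Call:
step_arm --steps '[[[0,0,0.2],[0,0,0]],[[0,0,0.2],[0,0,0]],[[0,0,0],[0,0,0]]]'

```text
clock: 12.55
tool_pos: [0.4698, -0.0206, 0.1995]
eef_rot: [0.917, 0.4, -0.0, -0.0]
contact_force: [0.1, 0.0, -1.2]
opening: 0.156
finger_force: 34.9
```

Call:
step_arm --steps '[[[0,0,0.2],[0,0,0]],[[0,0,0.1],[0,0,0]],[[0,0,0],[0,0,0]]]'

```text
clock: 12.92
tool_pos: [0.47, -0.0206, 0.1967]
eef_rot: [0.917, 0.4, -0.0, 0.0]
contact_force: [0.3, -0.0, -1.8]
opening: 0.156
finger_force: 34.9
```

Call:
step_arm --steps '[[[0,0,0.1],[0,0,0]],[[0,0,0.05],[0,0,0]],[[0,0,0],[0,0,0]],[[0,0,0],[0,0,0]]]'

```text
clock: 13.42
tool_pos: [0.4702, -0.0206, 0.1962]
eef_rot: [0.917, 0.4, 0.0, 0.0]
contact_force: [-0.3, -0.3, 9.3]
opening: 0.153
finger_force: 34.9
```

It is seated at exactly the drop height, 8.5 mm lower. Now I screw clockwise, feeding down along with it.

Call:
step_arm --steps '[[[0,0,0],[0,0,4]],[[0,0,0],[0,0,4]],[[0,0,0],[0,0,0]]]'

```text
clock: 13.8
tool_pos: [0.4708, -0.0207, 0.1962]
eef_rot: [0.942, 0.334, 0.001, 0.001]
contact_force: [-0.9, -0.3, 8.3]
opening: 0.155
finger_force: 34.9
```

Call:
step_arm --steps '[[[0,0,0],[0,0,4]],[[0,0,0],[0,0,4]],[[0,0,0],[0,0,0]]]'

```text
clock: 14.18
tool_pos: [0.4709, -0.0207, 0.1962]
eef_rot: [0.964, 0.268, 0.001, 0.001]
contact_force: [0.2, -0.0, 7.5]
opening: 0.157
finger_force: 34.9
```

Call:
step_arm --steps '[[[0,0,0],[0,0,4]],[[0,0,0],[0,0,4]],[[0,0,0],[0,0,0]]]'

```text
clock: 14.55
tool_pos: [0.4706, -0.0204, 0.1956]
eef_rot: [0.98, 0.201, 0.001, 0.0]
contact_force: [-0.2, 0.6, 3.3]
opening: 0.154
finger_force: 34.9
```

Call:
step_arm --steps '[[[0,0,0.04],[0,0,4]],[[0,0,0.04],[0,0,4]],[[0,0,0],[0,0,0]]]'

```text
clock: 14.92
tool_pos: [0.4705, -0.0203, 0.1949]
eef_rot: [0.991, 0.132, 0.001, -0.0]
contact_force: [-0.4, 0.6, 6.1]
opening: 0.157
finger_force: 34.9
```

Call:
step_arm --steps '[[[0,0,0.04],[0,0,4]],[[0,0,0.04],[0,0,4]],[[0,0,0.04],[0,0,4]],[[0,0,0],[0,0,0]]]'

```text
clock: 15.42
tool_pos: [0.4704, -0.0205, 0.1937]
eef_rot: [1.0, 0.028, 0.001, 0.0]
contact_force: [0.1, 0.1, 6.4]
opening: 0.155
finger_force: 34.9
```

Call:
step_arm --steps '[[[0,0,0.04],[0,0,4]],[[0,0,0.04],[0,0,4]],[[0,0,0.04],[0,0,4]],[[0,0,0],[0,0,0]]]'

```text
clock: 15.92
tool_pos: [0.4702, -0.0211, 0.1925]
eef_rot: [0.997, -0.077, 0.0, 0.0]
contact_force: [-0.5, -1.0, 7.4]
opening: 0.159
finger_force: 34.9
```

Call:
step_arm --steps '[[[0,0,0.04],[0,0,4]],[[0,0,0.02],[0,0,3]],[[0,0,0],[0,0,0]]]'

```text
clock: 16.3
tool_pos: [0.4701, -0.0216, 0.1919]
eef_rot: [0.99, -0.138, 0.0, 0.001]
contact_force: [-0.1, -0.9, 6.7]
opening: 0.157
finger_force: 34.9
```

Call:
step_arm --steps '[[[0,0,0.03],[0,0,3]],[[0,0,0.02],[0,0,3]],[[0,0,0],[0,0,0]]]'

```text
clock: 16.68
tool_pos: [0.4698, -0.0216, 0.1915]
eef_rot: [0.982, -0.19, 0.0, 0.001]
contact_force: [-2.6, -1.9, 9.7]
opening: 0.156
finger_force: 34.9
```

Call:
step_arm --steps '[[[0,0,0],[0,0,2]],[[0,0,0],[0,0,2]],[[0,0,0],[0,0,0]]]'

```text
clock: 17.05
tool_pos: [0.47, -0.0215, 0.1915]
eef_rot: [0.975, -0.224, 0.0, 0.0]
contact_force: [-1.8, -2.3, 9.1]
opening: 0.154
finger_force: 34.9
```

```bash
python3 - <<'E'
from h import *
delta([.471,-.0207,.1912],0); s=sensors.get_state(); print(s['contact_force'],s['moment'])
E
```

```text
pos [ 0.47   -0.0215  0.1915] yaw -25.8 tilt [ 0.    -0.001] q [-0.12  0.61  0.11  2.1  -0.15  0.44 -1.92] t 17.05
shift cm [ 0.06 -0.12  0.03] turn z deg -25.8
[-1.79808922 -2.27745791  9.07040362] [-0.25047918  0.40505704  0.09611742]
```

The height stopped changing at .1915 over the last 4° of turn, so the flange is home, 4.7 mm below the drop. I relieve the push and release.

Call:
step_arm --steps '[[[0,0,-0.07],[0,0,0]],[[0,0,0],[0,0,0]]]'

```text
clock: 17.3
tool_pos: [0.47, -0.0214, 0.1916]
eef_rot: [0.975, -0.224, 0.0, 0.0]
contact_force: [0.0, -2.1, 1.7]
opening: 0.152
finger_force: 34.9
```

Call:
step_arm --steps '[[[0,0,0],[0,0,0]],[[0,0,0],[0,0,0]],[[0,0,0],[0,0,0]],[[0,0,0],[0,0,0]],[[0,0,-1],[0,0,0]],[[0,0,-4],[0,0,0]],[[0,0,-5],[0,0,0]],[[-3,0,-3],[0,0,0]],[[-3,0,0],[0,0,0]],[[0,0,0],[0,0,0]],[[0,0,0],[0,0,0]]]' --claw 0.2

```text
clock: 18.68
tool_pos: [0.4169, 0.0053, 0.322]
eef_rot: [0.975, -0.224, 0.001, -0.0]
contact_force: [0.9, -0.6, -0.7]
opening: 0.601
finger_force: 0.0
```

```bash
python3 - <<'E'
from h import *
w=snap('wrist'); delta([.471,-.0207,.1912]); print(sensors.get_state()['contact_force'])
c=w['img'][:,:,::-1].copy()
for rad,z,col in((.028,.160,(0,255,0)),(.028,.168,(0,0,255)),(.03,.16,(255,255,0))):
    pp=np.array([proj(w,[.471+rad*np.cos(a),-.0207+rad*np.sin(a),z]) for a in np.linspace(0,6.283,60)]); cv2.polylines(c,[pp.astype(int)],True,col,1)
u,v=map(int,proj(w,[.471,-.0207,.165])); x0,y0=max(0,u-90),max(0,v-70)
cv2.imwrite('pics/w5.png',cv2.resize(np.hstack([w['img'][y0:y0+150,x0:x0+180,::-1],c[y0:y0+150,x0:x0+180]]),None,fx=2.2,fy=2.2,interpolation=cv2.INTER_CUBIC))
E
```

```text
pos [0.417  0.0052 0.3218] yaw -25.9 tilt [ 0.001 -0.   ] q [-0.26  0.33  0.19  2.07 -0.09  0.75 -2.04] t 18.725
shift cm [ 5.97 -0.03 13.06] turn z deg None
[-1.30747746 -0.03166599 -0.18185996]
```

View pics/w5.png

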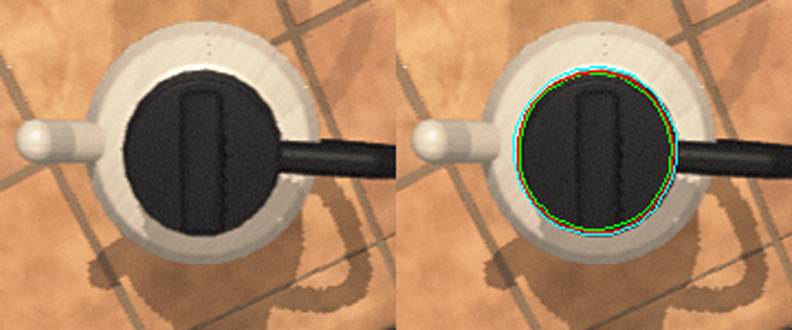

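The stopper sits level and centred in the neck, with its bar vertical at crop (200,155), and the gripper is clear of it. Handing in.

```bash
python3 -c "
from plant import finish_job
print(finish_job())"
```

```text
the job is handed in; nothing more can be done
None
```

I closed the jug and handed the job in at about 19 s of the 72 s: the stopper is screwed home, level and centred on the mouth, and released. Wrist force stayed under about 18 N in every reading, no bystander was touched as far as I could tell, and the hand-in returned no verdict.

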